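# Feed one brass spacer into the V stop

### The arm

A 6-joint arm with a two-finger parallel gripper is mounted at the origin on a cart in front of the work surface, level with it; the furniture and walls round the work are solid. World frame = base frame: x ahead of the robot, y to its left, z up, the work surface at z = 0. Lengths are in mm, angles in degrees, forces in N, time in s.
With the tool pointing down it reaches from about 300 to 850 mm from the base axis. Payload 4.2 kg.
Tool frame: the origin (TCP) lies on the centre line of the jaws, within the pads' length; the fingertips stand 11 mm ahead of it and the grasp point (between the pads) lies 8 mm behind it; z points along the fingers, y is the direction in which the jaws open and shut (so a half turn about z gives the same grasp; the last joint's range is limited). The gripper opens to 91 mm and grips with 3 to 60 N. Pads are 32 mm wide; open, the fingers measure 118 mm over their backs; the gripper's body (76 mm by 178 mm) begins 60 mm behind the grasp point.
Start: joints at [-68.64, 18.312, 89.639, -0, 72.044, -1.146], TCP at [220.101, -531.223, 224.976] pointing down, gripper open.
Joint ranges: [-177.97, 177.97], [-48.28, 115.42], [12.27, 149.76], [-77.06, 257.06], [2.81, 150.46], [-146.56, 146.56]. Speed limits (degrees/s): [147.25, 147.25, 180, 180, 180, 180].

### API

Orientations are given as [roll, pitch, yaw] about the fixed x, y, z axes, in that order (R = Rz(yaw) Ry(pitch) Rx(roll)).
In Python, from workcell import env, grab_frame gives the robot as it stands. The module is installed in compiled form; this text tells all that it offers.
- The arm moves only by the tool arm_command, never from a script. Its argument "series" is one flat list of numbers, 6 for each row, row after row: the shift along the world's x, y, z each as a share of 400 mm, from -1 to 1, then the turn, a rotation vector about the world's x, y, z each as a share of 45 degrees, from -1 to 1. A call has 1 to 20 rows; each row shifts and turns the commanded pose from where the row before left it; what a row does not reach is not made up. A row lasts 1/12 s, in which the tool goes at most 41.7 mm and 7.16 degrees, less where a joint would pass 70% of its speed; a pose out of reach is approached as far as the arm can. A call with a number of a shift or a turn outside -1 to 1 is refused whole. A call with a gripper value outside its range is refused whole. "hand" is the opening, from 0 (shut) to 1 (fully open), set as the call begins (left out, the last holds). The fingers move at their own pace and stop on an object; "newtons" is the grip in N (left out, the last holds). Time passes only in rows, so rows that do not move let the fingers close. It gives the time, the measured TCP pose, the force and the opening at its end, in the units of the state.
- env.state(): the state, without advancing time (a new reading comes with each control period).
- grab_frame(name): name is "side" or "top" or "wrist"; returns a dict with "frame" (384x512x3 uint8, red, green, blue), "intrinsics" (3x3 intrinsics, pixels), "k1" (the pictures are not rectified: a ray, as slopes to the right and down, at radius r is drawn at 1 + k1 r^2 times it, then the intrinsics apply), "R" (3x3) and "t" (3): a world point X has camera coordinates R X + t; the wrist camera has in their place "tool_from_camera" (4x4, takes a point from camera to tool coordinates, whose origin is the TCP and whose axes are the flange's). Camera axes: x right, y down, z forward; pixel columns grow to the right and rows downward; lengths in mm; the calibration is good to about 2 mm. A picture is of the moment at which its call begins: read the wrist's pose just before it. There is no depth.
- env.job_done(): hands the job in, once; it reports no verdict.
The state is a dict: "time_s": time; "qpos": joint angles; "qvel": joint speeds; "effort": joint torques, N m; "ee_pos": TCP position; "ee_rot": TCP orientation; "force": force on the tool from outside, world axes, zero at the start; "torque": the same for the moment, N m; "gripper_width": finger opening in mm.
Only numpy, scipy, OpenCV 4.12 (cv2) and the standard library are available. Lean on these libraries where they do the work, as an engineer would, in place of code of your own. Each camera call takes 0.05 s, during which the arm holds its last target.

### The job

Press the plunger of the brass-spacer feeder fully in once and let it spring back, so that a single brass spacer comes out into the lane behind the magazines; then push that spacer sideways along the lane with a fingertip until it rests against both faces of the V stop, which leaves the outlet clear for the next one. Do not lift the spacer, leave the steel-spacer feeder alone, and do not disturb the jar and tweezers beside the feeder.

Things in the scene. Friction and masses are not known exactly. Their poses are not given: they have to be found in the camera images.
- feeder: Fixed base, 14 mm high. Origin on the bench between the magazines; x = ejection direction (away from robot, yaw -0.12 to 0.22 rad), y = along the lane to the V stop (left), z up. Magazines at y = +44 and -44 mm (which is which varies), 57 mm high over the bench. Behind them the grey lane, 14 mm above the bench: x 27 mm (outlet gates) to 75 mm (fence, 6 mm higher), y -125 to +190 mm.
- brass_plunger (a joint): Plunger under the brass stack, m: 0 sprung out, 0.052 fully in; slides along feeder +x against a spring (4 N at rest, 7 N fully in, some 3 N more while pushing spacers). Fully in, its blade has pushed the lowest spacer about 48 mm, out into the lane. Let go, it springs back out and the stack drops by one.
- steel_plunger (a joint): The same for the plunger under the steel stack; not to be used.
- brass_knob (a point): Centre of the outer (robot-side) face of the brass feeder's red round push knob: 32 mm diameter, 12 mm thick, axis level along feeder x, centre 18.5 mm above the bench (knob from 2.5 to 34.5 mm). Moves with the plunger. Press it along feeder +x.
- steel_knob (a point): The same for the steel feeder's knob, 88 mm beside the brass one.
- brass_magazine_seat (a point): Fixed point: centre of the lowest spacer as it sits in the brass magazine (19 mm above the bench). Magazine: four upright rods round the stack, open at the top.
- brass_spacer_1_mid (a point): Centre of the lowest brass spacer in the stack, the one to be ejected: loose brass ring, 40 mm outside, 18 mm bore, 10 mm high, about 85 g, lying flat. Its centre is 19 mm above the bench in the magazine and on the lane alike.
- brass_spacer_2_mid (a point): Centre of the next brass spacer above it (same size), which must stay in the magazine; it drops 10 mm once the plunger is back out. One more lies on top of it.
- steel_spacer_1_mid (a point): Centre of the lowest of the three steel spacers (same size) in the other magazine.
- v_seat (a point): Centre of a spacer that rests against both faces of the V stop (19 mm above the bench). The stop is a fixed dark steel block, 47 mm wide, 12 mm high, with a black clamp knob (top 22 mm above the lane, 36 mm past the seat), at feeder x = 50 mm near the lane's left end. Its 90 degree V opens to feeder -y, vertex 28.3 mm past the seat, so a spacer pushed along +y centres itself.
- nut_jar: Loose clear jar with a blue lid, 42 mm wide, 41 mm high, left of the magazines; bystander. Origin under its centre.
- tweezers: Loose steel tweezers, 123 mm long, lying flat right of the magazines; bystander. Origin under their middle.
- steel_magazine_seat (a point): The same fixed point of the steel magazine.
There are look-alikes about, which are no part of the job. What is shaped like the part that bears steel_plunger but brown is not meant.

How it is judged:
By the outcome, as a careful person would: the job done as asked, in the order asked, and still so for the second after the job is handed in, with the robot touching nothing.
It also fails if it takes over 53 s, if anything falls off the work surface, if the arm or the gripper's body presses on something with over 40 N, if the wrist force passes 120 N, or if a joint passes its speed limit or range.

## Working session

There is one attempt and no reset: what is moved stays moved. The work goes in short steps, Python scripts to look and compute and a tool call to move; the robot and the scene stay as the last step left them, time stands still between calls to the robot, and variables do not carry over. Pictures are saved under pics/ and viewed, and the job is handed in when it is done.

Besides the shell and the picture viewer there is one more tool, called after "Emit:" as name(argument=value, ...) on one line, values as JSON. arm_command: Moves the arm, as the interface text tells. Shift numbers are shares of 400 mm and turn numbers shares of 45 degrees, none past 1 either way. Its arguments: {"type":"object","properties":{"series":{"type":"array"},"hand":{"type":"number"},"newtons":{"type":"number"}},"required":["series"]}

```bash
mkdir -p pics; ls
python3 - <<'E'
from workcell import env, grab_frame
import cv2, numpy as np, pickle
d={}
for n in ["side","top","wrist"]:
    g=grab_frame(n); d[n]=g
    cv2.imwrite(f"pics/{n}0.png",cv2.resize(g["frame"][:,:,::-1],None,fx=1.5,fy=1.5,interpolation=cv2.INTER_CUBIC))
    print(n,{k:np.round(v,3).tolist() for k,v in g.items() if k!="frame"})
pickle.dump(d,open("d0.pkl","wb"))
print(env.state())
E
```

```text
pics
side {'intrinsics': [[463.828, 0.0, 255.993], [0.0, 463.828, 196.263], [0.0, 0.0, 1.0]], 'k1': -0.036, 'R': [[-0.996, -0.087, -0.025], [-0.015, 0.425, -0.905], [0.09, -0.901, -0.424]], 't': [548.688, 91.304, 794.938]}
top {'intrinsics': [[400.968, 0.0, 250.927], [0.0, 400.968, 190.259], [0.0, 0.0, 1.0]], 'k1': -0.066, 'R': [[0.023, -1.0, -0.009], [-0.99, -0.022, -0.143], [0.142, 0.012, -0.99]], 't': [-40.733, 537.093, 833.288]}
wrist {'intrinsics': [[334.552, 0.0, 261.134], [0.0, 334.552, 194.481], [0.0, 0.0, 1.0]], 'k1': -0.089, 'tool_from_camera': [[-0.0, -0.963, -0.27, 75.723], [1.0, 0.0, -0.001, 0.296], [0.001, -0.27, 0.963, -159.072], [0.0, 0.0, 0.0, 1.0]]}
{'time_s': 0.15, 'qpos': array([-6.86396647e+01,  1.83436908e+01,  8.96898101e+01, -4.76442305e-04,
        7.20436317e+01, -1.14596912e+00]), 'qvel': array([ 0.00230009, -0.02517632, -0.20897533, -0.00693584, -0.04894877,
       -0.05674331]), 'effort': array([-5.73614875e-05, -4.12775695e+01, -2.32155740e+01,  7.27773691e-02,
        4.33504069e-02, -9.85944416e-05]), 'ee_pos': array([ 219.96848394, -530.87301905,  224.3124129 ]), 'ee_rot': array([-1.79922874e+02, -1.08967347e-03,  2.25064509e+01]), 'force': array([ 0.20352012, -0.05814355,  1.30542525]), 'torque': array([-0.02644699,  0.00688619, -0.00551716]), 'gripper_width': 91.26483380103255}
```

View pics/top0.png

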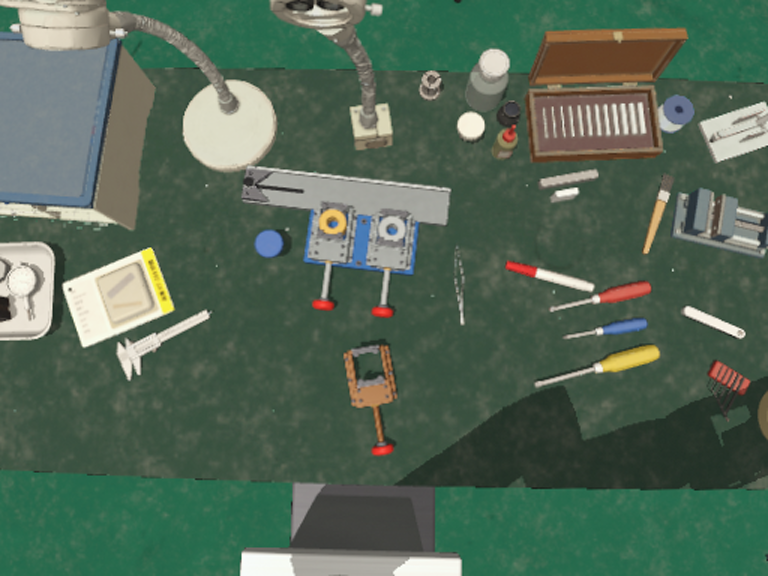

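View pics/side0.png

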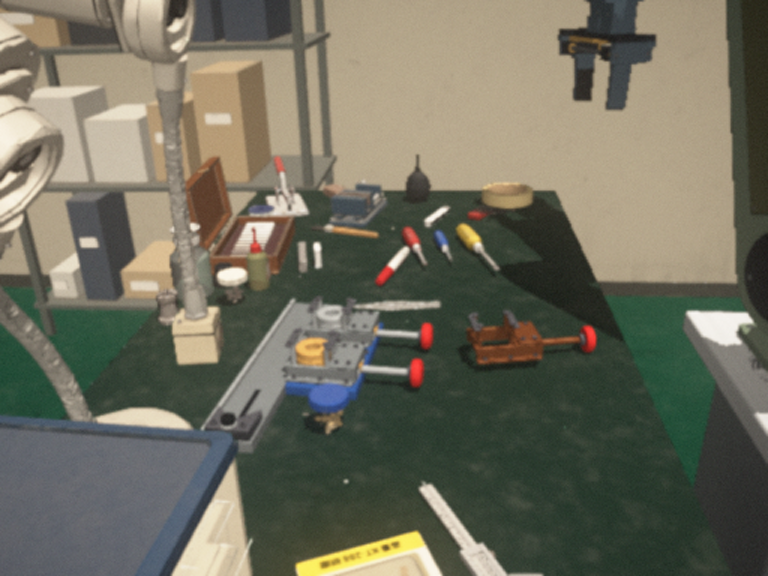

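View pics/wrist0.png

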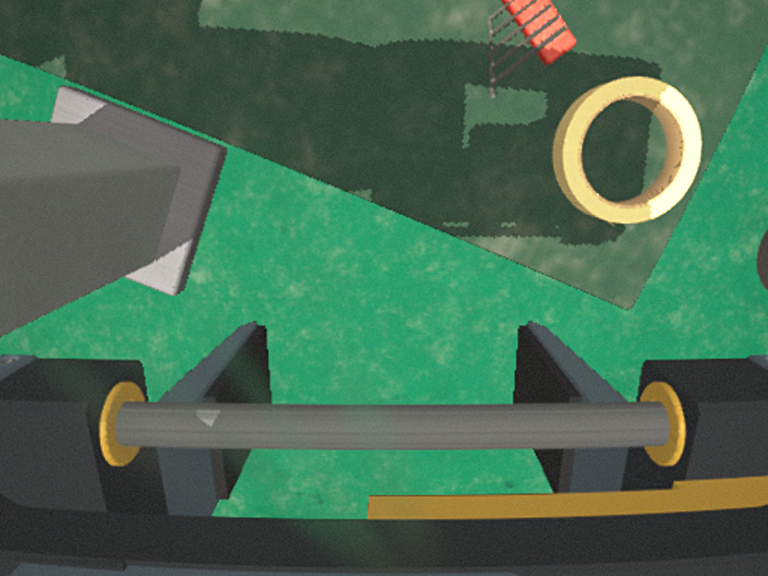

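The top view shows three red knobs, in 1.5x pixels. The one at (323,304) is behind the orange/brass ring at (333,221). The one at (383,311) is behind the grey/steel ring at (392,229). The one at (381,448) is on the brown look-alike. The V stop is at (262,184), the jar at (269,243) and the tweezers at (460,285). I choose (323,304) and will check it in a close crop and measure it.

```bash
cat > h.py <<'E'
import numpy as np, cv2
def ray(g,uv,pose=None):
    K=np.array(g["intrinsics"]);k1=float(g["k1"])
    n=cv2.undistortPoints(np.array([[uv]],float),K,np.array([k1,0,0,0,0.]))[0,0]
    d=np.array([n[0],n[1],1.])
    if "R" in g:
        R=np.array(g["R"]);t=np.array(g["t"]); return -R.T@t, R.T@d
    T=np.array(g["tool_from_camera"]); p,Rt=pose
    return Rt@T[:3,3]+p, Rt@T[:3,:3]@d
def onz(g,uv,z,pose=None):
    c,d=ray(g,uv,pose); return c+d*(z-c[2])/d[2]
def tri(*cd):
    A=np.zeros((3,3));b=np.zeros(3)
    for c,d in cd:
        d=d/np.linalg.norm(d);P=np.eye(3)-np.outer(d,d);A+=P;b+=P@c
    x=np.linalg.solve(A,b)
    return x,[np.linalg.norm(np.cross(x-c,d/np.linalg.norm(d))) for c,d in cd]
def proj(g,X,pose=None):
    if "R" in g: c=np.array(g["R"])@X+np.array(g["t"])
    else:
        T=np.array(g["tool_from_camera"]);p,Rt=pose
        c=T[:3,:3].T@(Rt.T@(X-p)-T[:3,3])
    n=c[:2]/c[2];n=n*(1+float(g["k1"])*(n@n));K=np.array(g["intrinsics"])
    return n[0]*K[0,0]+K[0,2],n[1]*K[1,1]+K[1,2]
def blobs(im,lo,hi,amin=15):
    h=cv2.cvtColor(im,cv2.COLOR_RGB2HSV)
    m=cv2.inRange(h,np.array(lo),np.array(hi))
    n,l,s,c=cv2.connectedComponentsWithStats(m)
    return [(c[i].round(2).tolist(),s[i].tolist()) for i in range(1,n) if s[i][4]>=amin]
E
python3 - <<'E'
import pickle,cv2
from h import *
d=pickle.load(open("d0.pkl","rb"))
for n in ("top","side"):
    im=d[n]["frame"]
    print(n,"red",blobs(im,(0,180,120),(6,255,255)));print("or",blobs(im,(10,140,150),(25,255,255)));print("blue",blobs(im,(104,150,80),(118,255,255),30))
t=d["top"]["frame"][95:220,150:310,::-1]
cv2.imwrite("pics/topcrop.png",cv2.resize(t,None,fx=4.8,fy=4.8,interpolation=cv2.INTER_CUBIC))
t=d["side"]["frame"][190:310,120:300,::-1]
cv2.imwrite("pics/sidecrop.png",cv2.resize(t,None,fx=4.4,fy=4.4,interpolation=cv2.INTER_CUBIC))
E
```

```text
top red [([347.38, 178.78], [337, 174, 20, 11, 117]), ([215.01, 203.08], [209, 200, 13, 7, 73]), ([254.41, 207.77], [248, 205, 14, 7, 73]), ([254.63, 299.65], [248, 297, 14, 6, 68])]
or [([435.24, 22.18], [412, 19, 46, 7, 231]), ([388.28, 23.49], [365, 20, 45, 7, 207]), ([395.28, 52.13], [358, 50, 77, 5, 216]), ([221.35, 146.95], [213, 140, 18, 15, 162]), ([420.12, 238.86], [400, 230, 40, 18, 396]), ([251.71, 282.24], [250, 277, 4, 11, 17])]
blue [([240.26, 162.47], [227, 144, 24, 36, 273]), ([273.97, 168.95], [261, 148, 18, 35, 79])]
side red [([255.95, 183.35], [251, 178, 11, 12, 60]), ([284.09, 223.3], [281, 216, 7, 16, 99]), ([392.92, 224.8], [389, 217, 9, 17, 99]), ([277.48, 247.83], [274, 239, 8, 19, 124])]
or [([311.72, 155.74], [305, 150, 15, 13, 110]), ([206.83, 234.37], [198, 226, 17, 17, 236]), ([260.27, 363.62], [253, 360, 14, 8, 56]), ([248.36, 367.29], [245, 365, 8, 6, 28]), ([225.8, 373.29], [213, 368, 28, 12, 127])]
blue [([199.59, 257.34], [192, 256, 18, 4, 44]), ([234.93, 260.26], [231, 256, 8, 10, 43]), ([225.95, 268.64], [218, 264, 15, 8, 44])]
```

View pics/topcrop.png

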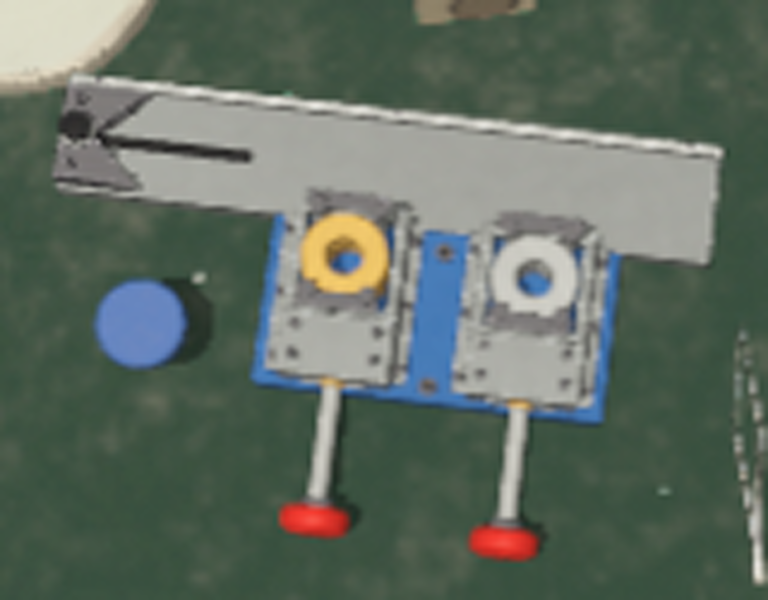

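View pics/sidecrop.png

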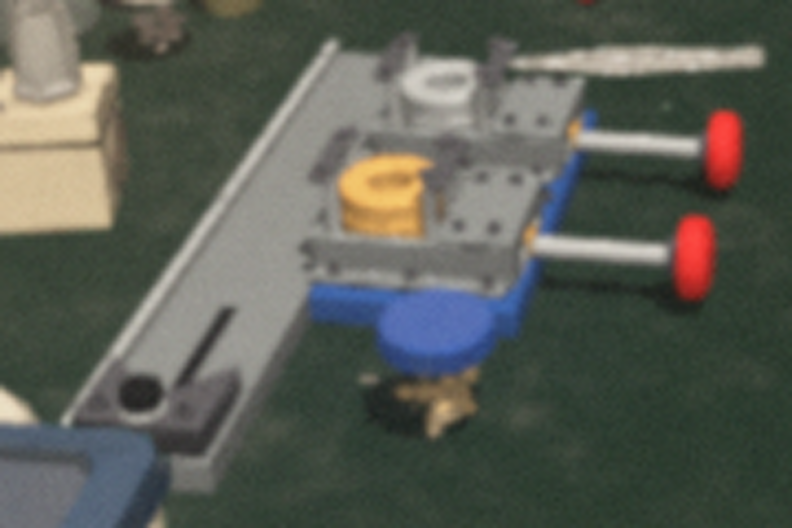

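The close crop confirms it. The left magazine holds orange brass rings and its knob is at crop (315,520), full image (215,203). The steel feeder is to its right. A slot runs along the lane to the V stop at the left end, and the jar is left of the brass magazine.

Run:
```python
import pickle
from h import *
d=pickle.load(open("d0.pkl","rb"));T=d["top"];S=d["side"]
for n,a,b in [("brass",(215.01,203.08),(277.48,247.83)),("steel",(254.41,207.77),(284.09,223.3)),("brown",(254.63,299.65),(392.92,224.8))]:
    x,e=tri(ray(T,a),ray(S,b));print(n,x.round(1),np.round(e,1),"top@z18.5+",onz(T,a,24).round(1),"side@18.5",onz(S,b,18.5).round(1))
cr=lambda u,v:(150+(u+.5)/4.8-.5,95+(v+.5)/4.8-.5)
sc=lambda u,v:(120+(u+.5)/4.4-.5,190+(v+.5)/4.4-.5)
for n,p,z in [("brass ring top",(345,253),44),("steel ring top",(534,276),44),("fence L",(75,78),20),("fence R",(720,148),20),("lane R bottom",(709,264),14),("lane L bottom",(55,187),14),("stop knob",(74,122),36),("jar",(140,323),41),("slotR",(250,156),14),
  ("V tip top",(152,95),26),("V tip bot",(140,187),26)]:
    print(n,onz(T,cr(*p),z).round(1))
print("ring side",onz(S,sc(383,176),44).round(1),"stop knob side",onz(S,sc(141,390),36).round(1), "fenceR side",onz(S,sc(335,40),20).round(1))
```

```text
brass [509.8  50.4  19.6] [0.4 0.4] top@z18.5+ [509.7  50.   24. ] side@18.5 [509.5  48.6  18.5]
steel [501.4 -37.   19.7] [0.3 0.3] top@z18.5+ [501.3 -37.   24. ] side@18.5 [501.2 -39.2  18.5]
brown [302.1 -41.7  18.3] [1.2 1.2] top@z18.5+ [304.1 -41.8  24. ] side@18.5 [300.9 -41.4  18.5]
brass ring top [631.   38.2  44. ]
steel ring top [621.9 -48.5  44. ]
fence L [720.9 173.2  20. ]
fence R [ 692.  -135.8   20. ]
lane R bottom [ 636.9 -131.4   14. ]
lane L bottom [668.4 181.1  14. ]
stop knob [693.8 168.5  36. ]
jar [597.  131.4  41. ]
slotR [685.4  88.1  14. ]
V tip top [710.9 134.4  26. ]
V tip bot [665.7 137.7  26. ]
ring side [632.2  36.1  44. ] stop knob side [690.5 172.   36. ] fenceR side [ 689.2 -136.5   20. ]
```

Run:
```python
import pickle
from h import *
d=pickle.load(open("d0.pkl","rb"));T=d["top"];S=d["side"]
s=lambda u,v:(u/1.5,v/1.5)
print("cams",ray(T,(0,0))[0].round(),ray(S,(0,0))[0].round())
for n,a,b in [("beige base top near-left corner",(360,150),(218,325)),("neck bottom",(372,120),(197,310)),("box corner top",(95,212),(237,435)),("beige head",(318,5),(155,30)),("white lamp neck base",(229,103),(90,412))]:
    x,e=tri(ray(T,s(*a)),ray(S,s(*b)));print(n,x.round(),np.round(e))
cr=lambda u,v:(150+(u+.5)/4.8-.5,95+(v+.5)/4.8-.5)
sc=lambda u,v:(120+(u+.5)/4.4-.5,190+(v+.5)/4.4-.5)
for n,a,b in [("slot R end",(250,156),(233,309)),("slot mid",(150,146),(185,377))]:
    x,e=tri(ray(T,cr(*a)),ray(S,sc(*b)));print(n,x.round(),np.round(e))
print("white base edge nearest",onz(T,s(230,168),20).round(),"base left/right",onz(T,s(276,125),20).round(), "beige base z0 near",onz(T,s(372,150),5).round())
print("brown front", onz(T,s(372,345),40).round())
c,dd=ray(S,s(185,200)); print("neck side ray at y=0:", (c+dd*(0-c[1])/dd[1]).round()); c,dd=ray(T,s(365,60)); print("top:",[(c+dd*(z-c[2])/dd[2]).round() for z in (150,250,350)])
```

```text
cams [414. -39. 901.] [477. 725. 434.]
beige base top near-left corner [746.   1.  47.] [6. 6.]
neck bottom [782. -17.  59.] [0. 0.]
box corner top [616. 345. 145.] [3. 3.]
beige head [759.  30. 385.] [4. 4.]
white lamp neck base [812. 201.  56.] [4. 4.]
slot R end [684.  88.  14.] [1. 1.]
slot mid [688. 136.  16.] [1. 1.]
white base edge nearest [718. 201.  20.] base left/right [789. 133.  20.] beige base z0 near [756. -16.   5.]
brown front [452. -24.  40.]
neck side ray at y=0: [770.   0. 205.]
top: [array([828.,  -8., 150.]), array([773., -12., 250.]), array([718., -16., 350.])]
```

Run:
```python
import pickle
from h import *
d=pickle.load(open("d0.pkl","rb"));T=d["top"];S=d["side"]
s=lambda u,v:(u/1.5,v/1.5)
for n,b in [("head right edge",(192,20)),("head bottom",(165,60)),("neck",(187,90)),("neck",(192,200)),("neck",(203,300))]:
    c,dd=ray(S,s(*b)); print(n,[(c+dd*(y-c[1])/dd[1]).round() for y in (50,-10,-40)])
for n,b in [("head edge near",(318,26)),("head left",(272,5)),("knob right",(382,8)),("neck",(355,50)),("neck r",(377,60)),("neckbase near",(372,128))]:
    c,dd=ray(T,s(*b)); print(n,[(c+dd*(z-c[2])/dd[2]).round() for z in (100,250,340,400)])
for g,nm in ((T,"top"),(S,"side")):
    im=g["frame"]; cr=im[0:120,80:280] if nm=="side" else im[0:110,120:300]
    if nm=="side": cr=im[0:230,0:260]
    cv2.imwrite(f"pics/{nm}head.png",cv2.resize(cr[:,:,::-1],None,fx=2.5,fy=2.5,interpolation=cv2.INTER_CUBIC))
```

```text
head right edge [array([717.,  50., 397.]), array([739., -10., 393.]), array([749., -40., 392.])]
head bottom [array([749.,  50., 361.]), array([773., -10., 355.]), array([785., -40., 352.])]
neck [array([731.,  50., 333.]), array([754., -10., 324.]), array([765., -40., 319.])]
neck [array([742.,  50., 221.]), array([766., -10., 202.]), array([777., -40., 193.])]
neck [array([746.,  50., 105.]), array([770., -10.,  76.]), array([782., -40.,  62.])]
head edge near [array([909.,  64., 100.]), array([816.,  45., 250.]), array([760.,  33., 340.]), array([723.,  26., 400.])]
head left [array([942., 134., 100.]), array([843., 101., 250.]), array([784.,  82., 340.]), array([744.,  69., 400.])]
knob right [array([939., -28., 100.]), array([841., -30., 250.]), array([782., -31., 340.]), array([742., -32., 400.])]
neck [array([871.,   9., 100.]), array([786.,   0., 250.]), array([734.,  -5., 340.]), array([700.,  -9., 400.])]
neck r [array([856., -23., 100.]), array([773., -26., 250.]), array([724., -28., 340.]), array([690., -29., 400.])]
neckbase near [array([752., -18., 100.]), array([689., -22., 250.]), array([651., -24., 340.]), array([625., -26., 400.])]
```

View pics/sidehead.png

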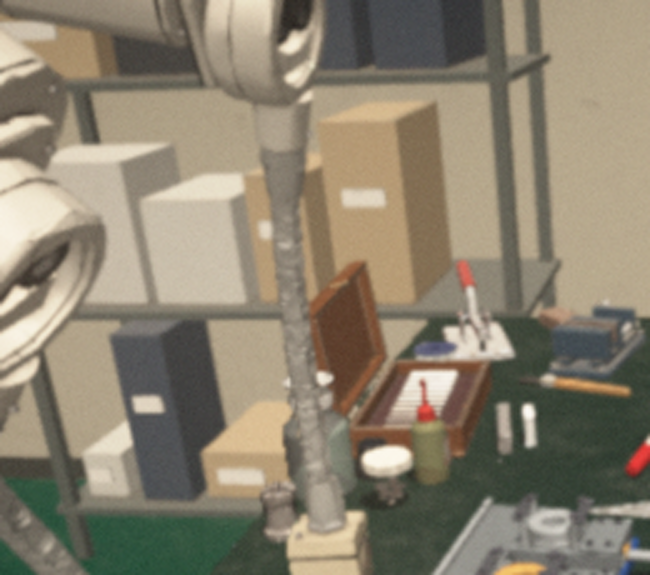

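View pics/tophead.png

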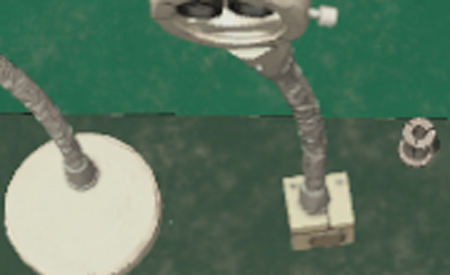

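The measurements agree with each other: yaw is about -5.5°, the origin about (626.5,-5), and the V seat at feeder y about 142. The knob centre measures z 19.6 against the expected 18.5. A lamp neck and head stand at x≥735 near y≈0, so I'll keep the camera on the robot side (yaw about 174.5°). For the lane work I'll lean the tool back. First I swing over with the fingers shut.

Emit:
arm_command(series=[0.027,0.067,0,0,0,0.154,0.027,0.067,0,0,0,0.154,0.027,0.067,0,0,0,0.154,0.027,0.067,0,0,0,0.154,0.027,0.067,0,0,0,0.154,0.027,0.067,0,0,0,0.154,0.027,0.067,0,0,0,0.154,0.027,0.067,0,0,0,0.154,0.027,0.067,0,0,0,0.154,0.027,0.067,0,0,0,0.154,0.027,0.067,0,0,0,0.154,0.027,0.067,0,0,0,0.154,0.027,0.067,0,0,0,0.154,0.027,0.067,0,0,0,0.154,0.027,0.067,0,0,0,0.154,0.027,0.067,0,0,0,0.154,0.027,0.067,0,0,0,0.154,0.027,0.067,0,0,0,0.154,0.027,0.067,0,0,0,0.154,0.027,0.067,0,0,0,0.154], hand=0, newtons=10)

```text
time_s: 1.82
ee_pos: [436.2, 6.2, 224.9]
ee_rot: [-180.0, -0.0, 161.5]
force: [0.6, 0.1, -0.8]
gripper_width: -0.0
```

Emit:
arm_command(series=[0.03,0.06,0,0,0,0.147,0.03,0.062,0,0,0,0.147,0,0,-0.08,0,0,0,0,0,-0.08,0,0,0,0,0,-0.08,0,0,0,0,0,-0.08,0,0,0,0,0,-0.08,0,0,0,0,0,-0.08,0,0,0,0,0,-0.03,0,0,0,0,0,0,0,0,0])

```text
time_s: 2.65
ee_pos: [457.4, 53.3, 18.0]
ee_rot: [-179.9, -0.4, 174.3]
force: [0.1, -0.5, -0.7]
gripper_width: 0.7
```

Run:
```python
from workcell import env, grab_frame
import cv2, numpy as np, pickle
s=env.state();print(s["time_s"],s["ee_pos"].round(1),s["ee_rot"].round(1),s["force"].round(1))
d={"s":s}
for n in ["side","wrist"]:
    g=grab_frame(n); d[n]=g
    im=g["frame"][150:310,100:330] if n=="side" else g["frame"]
    cv2.imwrite(f"pics/{n}1.png",cv2.resize(im[:,:,::-1],None,fx=3 if n=="side" else 1.5,fy=3 if n=="side" else 1.5,interpolation=cv2.INTER_CUBIC))
pickle.dump(d,open("d1.pkl","wb"))
```

```text
2.65 [457.4  53.3  18. ] [-179.9   -0.4  174.3] [ 0.1 -0.5 -0.7]
```

View pics/side1.png

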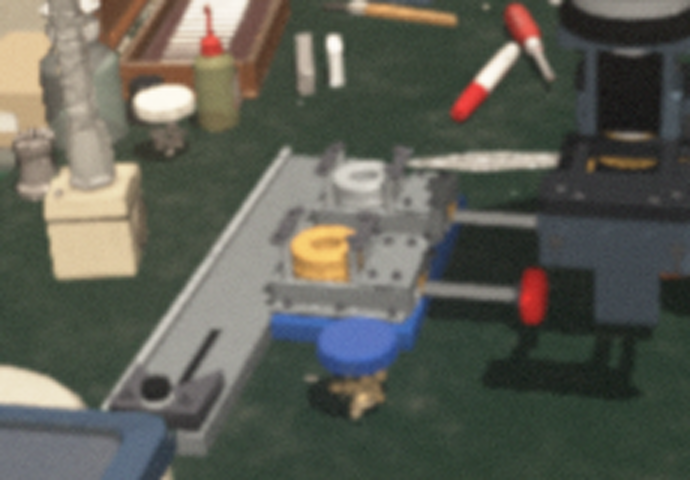

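View pics/wrist1.png

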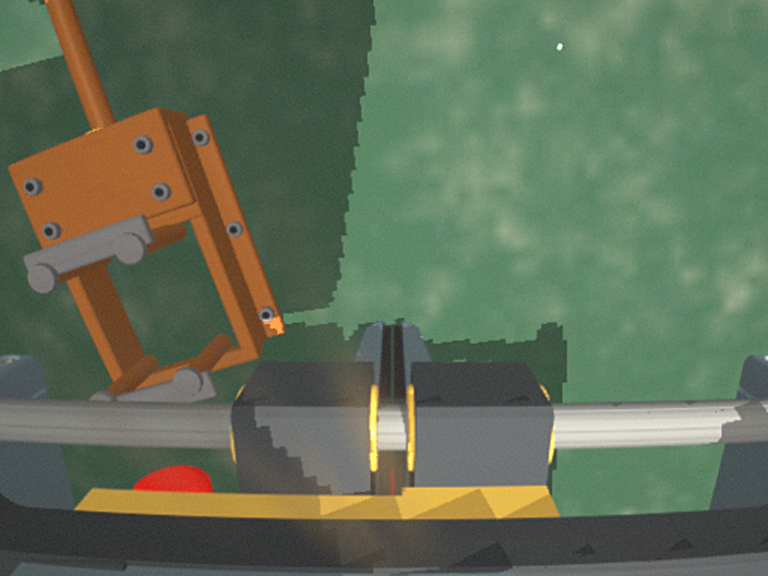

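The side view shows the shut fingers at (630,290), in front of the brass knob at (533,296). I approach and press.

Emit:
arm_command(series=[0.03,0,0,0,0,0,0.03,0,0,0,0,0,0.012,-0.001,0,0,0,0,0.012,-0.001,0,0,0,0,0.012,-0.001,0,0,0,0,0.012,-0.001,0,0,0,0,0,0,0,0,0,0])

```text
time_s: 3.33
ee_pos: [501.0, 52.0, 21.6]
ee_rot: [-180.0, -0.3, 174.3]
force: [-5.7, 1.0, 3.3]
gripper_width: 0.7
```

Emit:
arm_command(series=[0.012,-0.001,0,0,0,0,0.012,-0.001,0,0,0,0,0.012,-0.001,0,0,0,0,0.012,-0.001,0,0,0,0,0.012,-0.001,0,0,0,0,0.012,-0.001,0,0,0,0,0.01,-0.001,0,0,0,0,0,0,0,0,0,0])

```text
time_s: 4.0
ee_pos: [532.9, 48.9, 21.4]
ee_rot: [-179.9, -0.4, 174.3]
force: [-6.7, -0.4, 4.2]
gripper_width: 0.4
```

Emit:
arm_command(series=[0.006,-0.0005,0,0,0,0,0.006,-0.0005,0,0,0,0,0.005,-0.0005,0,0,0,0,0,0,0,0,0,0])

```text
time_s: 4.33
ee_pos: [538.3, 48.4, 21.3]
ee_rot: [-179.9, -0.5, 174.3]
force: [-10.8, -0.0, 6.2]
gripper_width: 0.6
```

Emit:
arm_command(series=[0.006,-0.0005,0,0,0,0,0.005,-0.0005,0,0,0,0,0,0,0,0,0,0])

```text
time_s: 4.58
ee_pos: [538.4, 48.4, 21.2]
ee_rot: [-179.9, -1.1, 174.3]
force: [-19.2, 1.5, 14.2]
gripper_width: 0.4
```

Travel has stopped at x=538.4 while the force rose from 10.8 to 19 N, so the plunger is fully in. I retreat, then look.

Emit:
arm_command(series=[-0.012,0.001,0,0,0,0,-0.025,0.0025,0,0,0,0,-0.03,0.003,0,0,0,0,-0.04,0.004,0,0,0,0,-0.05,0.005,0,0,0,0,-0.06,0.006,0,0,0,0,-0.04,0.004,0.04,0,0,0,0,0,0.06,0,0,0,0,0,0.08,0,0,0,0,0,0.1,0,0,0,0,0,0,0,0,0])

```text
time_s: 5.5
ee_pos: [449.9, 59.0, 140.4]
ee_rot: [179.8, 1.0, 174.3]
force: [2.4, 0.1, 1.2]
gripper_width: 0.3
```

Run:
```python
from workcell import env, grab_frame
import cv2, numpy as np, pickle
from h import *
s=env.state();print(s["time_s"],s["ee_pos"].round(1),s["ee_rot"].round(1),s["force"].round(1))
d={"s":s}
for n in ["side","top"]:
    g=grab_frame(n); d[n]=g
    im=g["frame"][150:310,100:330] if n=="side" else g["frame"][95:220,150:310]
    k=3.3 if n=="side" else 4.8
    cv2.imwrite(f"pics/{n}2.png",cv2.resize(im[:,:,::-1],None,fx=k,fy=k,interpolation=cv2.INTER_CUBIC))
    print(n,"red",blobs(g["frame"],(0,180,120),(6,255,255)));print("or",blobs(g["frame"],(10,140,150),(25,255,255)))
pickle.dump(d,open("d2.pkl","wb"))
```

```text
5.5 [449.9  59.  140.4] [179.8   1.  174.3] [2.4 0.1 1.2]
side red [([255.74, 183.42], [251, 178, 10, 12, 57]), ([284.04, 223.69], [281, 216, 7, 16, 97]), ([392.98, 225.46], [389, 218, 8, 16, 89]), ([277.51, 247.81], [274, 239, 9, 19, 134])]
or [([138.4, 108.8], [135, 106, 8, 6, 15]), ([128.27, 119.36], [125, 116, 8, 8, 22]), ([209.8, 236.45], [204, 233, 11, 10, 66]), ([182.11, 241.81], [173, 236, 19, 12, 117]), ([260.19, 363.79], [254, 361, 13, 7, 52]), ([233.92, 370.82], [229, 368, 11, 7, 40]), ([219.43, 375.0], [213, 372, 14, 7, 65])]
top red [([347.47, 178.77], [337, 174, 21, 11, 118]), ([254.23, 207.73], [248, 205, 13, 6, 62]), ([254.72, 299.72], [248, 297, 14, 6, 65])]
or [([435.3, 22.13], [412, 19, 45, 7, 221]), ([389.18, 23.48], [365, 20, 43, 7, 177]), ([397.72, 52.2], [359, 50, 74, 5, 140]), ([225.28, 127.85], [217, 122, 17, 14, 121]), ([221.41, 147.75], [213, 142, 18, 13, 132]), ([420.24, 238.94], [401, 230, 39, 18, 388])]
```

View pics/side2.png

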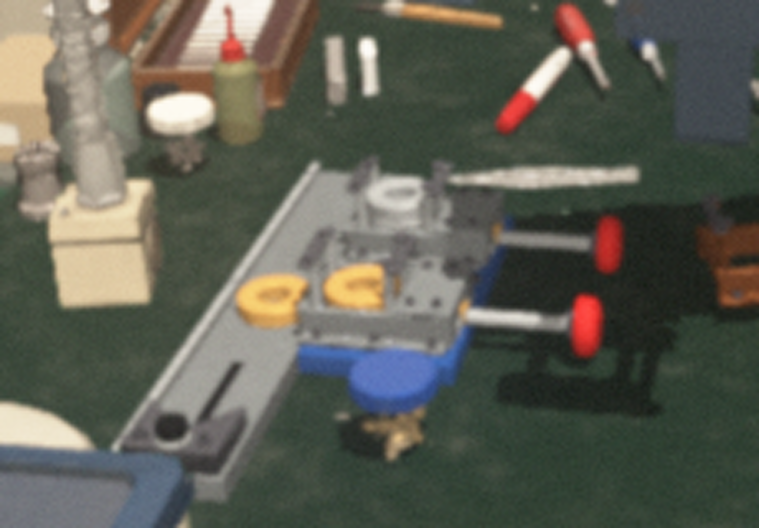

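View pics/top2.png

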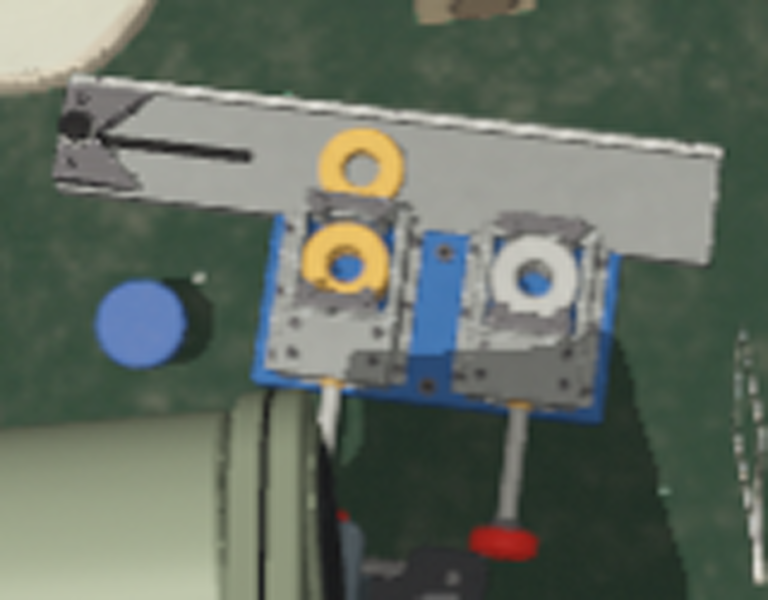

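A single brass ring is out in the lane at crop (361,168). The stack has dropped, and in the side view the knob is back at its first position (277.5,247.8). Next I plan the push.

Run:
```python
import pickle
from h import *
d=pickle.load(open("d2.pkl","rb"));T=d["top"]
cr=lambda u,v:(150+(u+.5)/4.8-.5,95+(v+.5)/4.8-.5)
a=np.radians(-5.5);f=np.array([np.cos(a),np.sin(a)]);l=np.array([-f[1],f[0]]);O=np.array([626.5,-5.2])
for n,p,z in [("ring hole",(361,168),24),("mag ring",(345,264),34),("fence L",(75,78),20),("fence mid",(400,113),20),("fence R",(720,148),20),("Vtip t",(152,95),26),("Vtip b",(140,187),26),("Vvertex",(100,137),26),("slotR",(250,156),14),("gate right top",(413,205),57)]:
    X=onz(T,cr(*p),z); r=X[:2]-O; print(n,X.round(1),"feeder",(r@f).round(1),(r@l).round(1))
for p in [(50,-5),(50,0),(50,100),(50,142)]: print(p,(O+p[0]*f+p[1]*l).round(1))
```

```text
ring hole [677.4  33.9  24. ] feeder 46.9 43.8
mag ring [628.3  38.9  34. ] feeder -2.5 44.1
fence L [720.9 173.2  20. ] feeder 76.9 186.6
fence mid [706.1  16.5  20. ] feeder 77.1 29.3
fence R [ 692.  -135.8   20. ] feeder 77.7 -123.7
Vtip t [710.9 134.4  26. ] feeder 70.7 147.0
Vtip b [665.7 137.7  26. ] feeder 25.3 146.0
Vvertex [689.8 158.1  26. ] feeder 47.4 168.6
slotR [685.4  88.1  14. ] feeder 49.7 98.5
gate right top [650.6   7.   57. ] feeder 22.8 14.4
(50, -5) [675.8 -15. ]
(50, 0) [676.3 -10. ]
(50, 100) [685.9  89.5]
(50, 142) [689.9 131.4]
```

Emit:
arm_command(series=[0.094,-0.028,0,-0.0075,-0.0775,0,0.094,-0.028,0,-0.0075,-0.0775,0,0.094,-0.028,0,0,0,0,0.094,-0.028,0,0,0,0,0.094,-0.028,0,0,0,0,0.094,-0.028,0,0,0,0,0,0,0,0,0,0,0,0,0,0,0,0])

```text
time_s: 6.27
ee_pos: [670.5, -9.5, 130.2]
ee_rot: [180.0, 6.8, 174.3]
force: [-1.1, 0.8, -0.6]
gripper_width: 0.5
```

Run:
```python
from workcell import env, grab_frame
import cv2, numpy as np, pickle
from scipy.spatial.transform import Rotation as Ro
s=env.state();print(s["time_s"],s["ee_pos"].round(1),s["ee_rot"].round(1),s["force"].round(1),s["qpos"].round(1))
R=Ro.from_euler("xyz",s["ee_rot"],degrees=True).as_matrix();print(R.round(3))
g=grab_frame("side")
cv2.imwrite("pics/side3.png",cv2.resize(g["frame"][:,:,::-1],None,fx=1.5,fy=1.5,interpolation=cv2.INTER_CUBIC))
```

```text
6.2667 [670.5  -9.5 130.2] [180.    6.8 174.3] [-1.1  0.8 -0.6] [ -1.6  27.4  89.8  -0.6  56.  -85.5]
[[-0.988  0.1    0.118]
 [ 0.099  0.995 -0.012]
 [-0.119  0.    -0.993]]
```

View pics/side3.png

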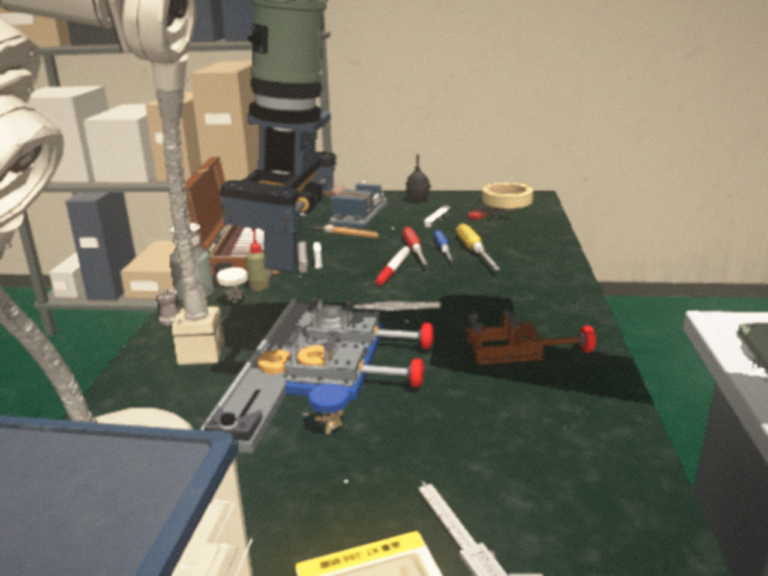

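Emit:
arm_command(series=[0.014,0.004,0,0,0,0,0,0,-0.07,0,0,0,0,0,-0.07,0,0,0,0,0,-0.07,0,0,0,0,0,0,0,0,0,0,0,0,0,0,0])

```text
time_s: 6.82
ee_pos: [674.0, -6.6, 48.0]
ee_rot: [180.0, 6.8, 174.4]
force: [-0.1, 0.3, 0.8]
gripper_width: 0.5
```

Emit:
arm_command(series=[0.005,-0.003,-0.02,0,0,0,0,0,-0.015,0,0,0,0,0,-0.01,0,0,0,0,0,0,0,0,0,0,0,0,0,0,0])

```text
time_s: 7.23
ee_pos: [677.8, -8.4, 31.3]
ee_rot: [180.0, 7.0, 174.3]
force: [0.1, 0.2, -0.4]
gripper_width: 0.9
```

Run:
```python
from workcell import env, grab_frame
import cv2, numpy as np, pickle
s=env.state();print(s["time_s"],s["ee_pos"].round(1),s["ee_rot"].round(1),s["force"].round(1))
g=grab_frame("side")
cv2.imwrite("pics/side4.png",cv2.resize(g["frame"][150:310,100:330,::-1],None,fx=3.3,fy=3.3,interpolation=cv2.INTER_CUBIC))
```

```text
7.2333 [677.8  -8.4  31.3] [180.    7.  174.3] [ 0.1  0.2 -0.4]
```

View pics/side4.png

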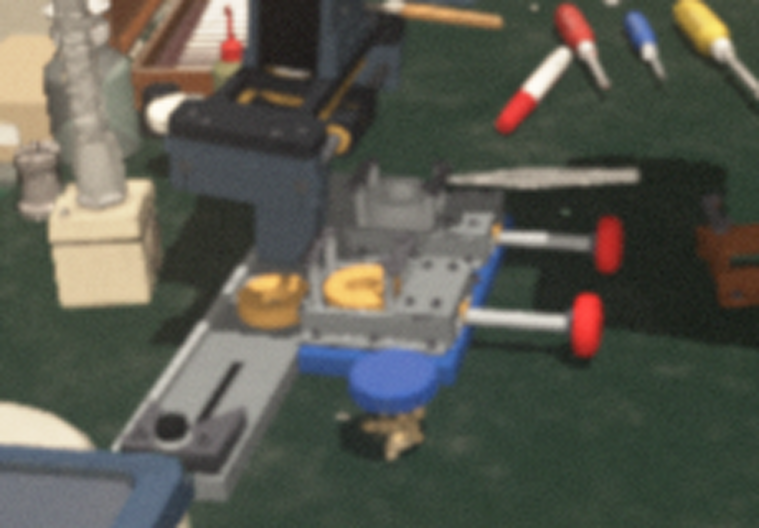

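Emit:
arm_command(series=[0,0,-0.004,0,0,0,0.001,0.012,0,0,0,0,0.001,0.012,0,0,0,0,0.001,0.012,0,0,0,0,0.001,0.012,0,0,0,0,0.001,0.012,0,0,0,0,0.001,0.012,0,0,0,0,0.001,0.012,0,0,0,0,0.001,0.012,0,0,0,0])

```text
time_s: 8.03
ee_pos: [680.9, 30.5, 29.4]
ee_rot: [180.0, 7.0, 174.3]
force: [1.4, 0.2, 1.4]
gripper_width: 0.8
```

Emit:
arm_command(series=[0.001,0.011,0,0,0,0,0.001,0.011,0,0,0,0,0.001,0.011,0,0,0,0,0.001,0.011,0,0,0,0,0.001,0.011,0,0,0,0,0.001,0.011,0,0,0,0,0.001,0.011,0,0,0,0,0.001,0.011,0,0,0,0,0.001,0.011,0,0,0,0,0.001,0.011,0,0,0,0,0,0,0,0,0,0])

```text
time_s: 8.95
ee_pos: [685.0, 75.0, 29.4]
ee_rot: [180.0, 7.0, 174.4]
force: [-0.1, -0.8, -0.7]
gripper_width: 0.3
```

Run:
```python
from workcell import env, grab_frame
import cv2, numpy as np, pickle
s=env.state();print(s["time_s"],s["ee_pos"].round(1),s["ee_rot"].round(1),s["force"].round(1))
g=grab_frame("side")
cv2.imwrite("pics/side5.png",cv2.resize(g["frame"][150:310,100:330,::-1],None,fx=3.3,fy=3.3,interpolation=cv2.INTER_CUBIC))
```

```text
8.95 [685.   75.   29.4] [180.    7.  174.4] [-0.1 -0.8 -0.7]
```

View pics/side5.png

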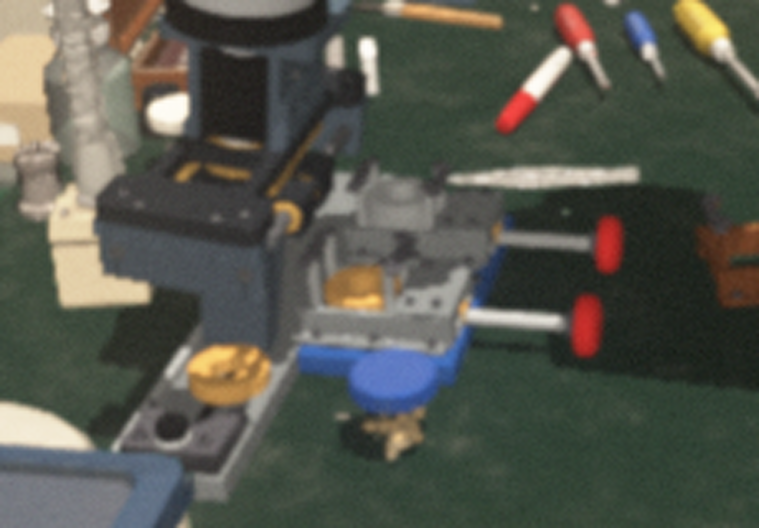

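The ring lies flat ahead of the finger at (228,372), close to the V block at (190,430). I continue slowly, watching the force.

Emit:
arm_command(series=[0.0007,0.007,0,0,0,0,0.0007,0.007,0,0,0,0,0.0007,0.007,0,0,0,0,0.0007,0.007,0,0,0,0,0.0007,0.007,0,0,0,0,0.0007,0.007,0,0,0,0,0,0,0,0,0,0])

```text
time_s: 9.58
ee_pos: [686.6, 91.4, 29.4]
ee_rot: [180.0, 7.0, 174.4]
force: [0.4, 0.4, 0.2]
gripper_width: 0.5
```

Emit:
arm_command(series=[0.0004,0.004,0,0,0,0,0.0004,0.004,0,0,0,0,0.0003,0.003,0,0,0,0,0,0,0,0,0,0])

```text
time_s: 9.92
ee_pos: [687.0, 95.4, 29.4]
ee_rot: [180.0, 7.0, 174.3]
force: [1.0, 0.1, 0.2]
gripper_width: 0.5
```

Emit:
arm_command(series=[0.0003,0.003,0,0,0,0,0.0003,0.003,0,0,0,0,0,0,0,0,0,0])

```text
time_s: 10.17
ee_pos: [687.3, 97.7, 29.4]
ee_rot: [180.0, 7.0, 174.3]
force: [-0.0, 0.1, 0.0]
gripper_width: 0.2
```

Emit:
arm_command(series=[0.0003,0.003,0,0,0,0,0.0003,0.003,0,0,0,0,0,0,0,0,0,0])

```text
time_s: 10.42
ee_pos: [687.5, 100.2, 29.4]
ee_rot: [180.0, 7.0, 174.3]
force: [-0.3, -0.6, -0.6]
gripper_width: 0.8
```

Run:
```python
from workcell import env, grab_frame
import cv2, numpy as np, pickle
s=env.state();print(s["time_s"],s["ee_pos"].round(1),s["force"].round(1))
a=grab_frame("side")["frame"][220:310,120:220,::-1];b=grab_frame("top")["frame"][95:195,150:250,::-1]
im=np.hstack([cv2.resize(a,(400,360),interpolation=cv2.INTER_CUBIC),cv2.resize(b,(360,360),interpolation=cv2.INTER_CUBIC)])
cv2.imwrite("pics/c6.png",im)
```

```text
10.4167 [687.5 100.2  29.4] [-0.3 -0.6 -0.6]
```

View pics/c6.png

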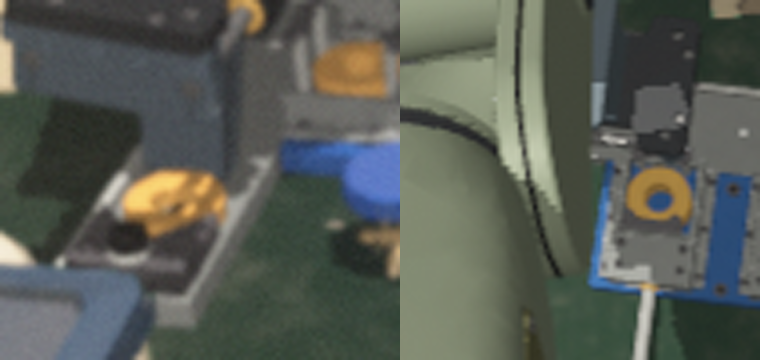

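The ring is nearly in the V (left half, ring at (172,200)). There is no contact force yet, so I keep going in small steps.

Emit:
arm_command(series=[0.0003,0.003,0,0,0,0,0.0003,0.003,0,0,0,0,0,0,0,0,0,0])

```text
time_s: 10.77
ee_pos: [687.8, 102.5, 29.4]
ee_rot: [180.0, 7.0, 174.3]
force: [-0.8, 0.3, -0.1]
gripper_width: 0.6
```

Emit:
arm_command(series=[0.0002,0.002,0,0,0,0,0.0002,0.002,0,0,0,0,0,0,0,0,0,0])

```text
time_s: 11.02
ee_pos: [688.3, 103.3, 29.6]
ee_rot: [-180.0, 7.1, 174.4]
force: [0.7, -4.5, -0.2]
gripper_width: 0.3
```

Emit:
arm_command(series=[0.0002,0.002,0,0,0,0,0,0,0,0,0,0,0,0,0,0,0,0])

```text
time_s: 11.27
ee_pos: [688.6, 103.6, 29.6]
ee_rot: [-179.9, 7.1, 174.4]
force: [1.9, -5.1, 0.7]
gripper_width: 0.5
```

Emit:
arm_command(series=[0,0.003,0,0,0,0,0,0,0,0,0,0,0,0,0,0,0,0])

```text
time_s: 11.52
ee_pos: [688.9, 104.0, 29.8]
ee_rot: [-179.9, 7.1, 174.4]
force: [2.5, -9.0, 1.3]
gripper_width: 0.6
```

Run:
```python
from workcell import env, grab_frame
import cv2, numpy as np, pickle
s=env.state();print(s["time_s"],s["ee_pos"].round(1),s["force"].round(1))
a=grab_frame("side")["frame"][220:310,120:220,::-1]
cv2.imwrite("pics/c7.png",cv2.resize(a,None,fx=7,fy=6.5,interpolation=cv2.INTER_CUBIC))
```

```text
11.5167 [688.9 104.   29.8] [ 2.5 -9.   1.3]
```

View pics/c7.png

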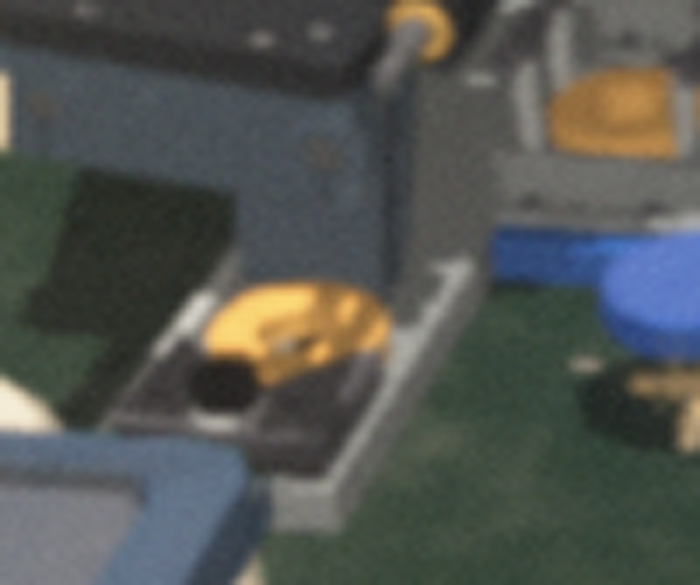

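The ring is at the V, but the finger drifts at 45° and the +x force of 2.5 N suggests the ring is only on the near face. I drag it toward +x while pressing lightly so it centres.

Emit:
arm_command(series=[0.003,0,0,0,0,0,0.003,0,0,0,0,0,0,0,0,0,0,0])

```text
time_s: 11.82
ee_pos: [691.3, 104.4, 29.7]
ee_rot: [-179.9, 7.1, 174.4]
force: [1.4, -6.4, 1.4]
gripper_width: 0.5
```

Emit:
arm_command(series=[0.003,0.001,0,0,0,0,0.002,0.001,0,0,0,0,0,0,0,0,0,0])

```text
time_s: 12.07
ee_pos: [692.4, 104.8, 29.4]
ee_rot: [-179.8, 7.0, 174.4]
force: [-0.1, -7.9, 1.0]
gripper_width: 0.3
```

Emit:
arm_command(series=[-0.002,-0.01,0,0,0,0,-0.006,-0.03,0,0,0,0,-0.004,-0.04,0,0,0,0,0,-0.01,0.04,0,0,0,0,0,0.08,0,0,0,0,0,0.09,0,0,0,0,0,0.09,0,0,0,-0.08,-0.06,0,0,0,0,-0.08,-0.06,0,0,0,0,-0.08,-0.06,0,0,0,0,-0.08,-0.06,0,0,0,0,-0.08,-0.06,0,0,0,0,-0.08,-0.06,0,0,0,0,0,-0.08,0,0,0,0,0,-0.08,0,0,0,0])

```text
time_s: 13.32
ee_pos: [493.0, -137.5, 149.6]
ee_rot: [179.9, 7.0, 174.3]
force: [1.6, -0.9, 0.4]
gripper_width: 0.4
```

Run:
```python
from workcell import env, grab_frame
import pickle
from h import *
s=env.state();print(s["time_s"],s["ee_pos"].round(1),s["force"].round(1))
d={}
for n in ["side","top"]:
    g=grab_frame(n); d[n]=g
    im=g["frame"][215:310,120:230] if n=="side" else g["frame"][95:220,150:310]
    k=7 if n=="side" else 4.8
    cv2.imwrite(f"pics/{n}8.png",cv2.resize(im[:,:,::-1],None,fx=k if n=="top" else 7,fy=k if n=="top" else 6,interpolation=cv2.INTER_CUBIC))
    print(n,"or",blobs(g["frame"],(10,140,150),(25,255,255)))
pickle.dump(d,open("d8.pkl","wb"))
```

```text
13.3167 [ 493.  -137.5  149.6] [ 1.6 -0.9  0.4]
side or [([138.53, 108.59], [135, 106, 8, 6, 17]), ([311.56, 155.65], [305, 150, 16, 13, 105]), ([207.86, 237.42], [199, 232, 16, 11, 104]), ([161.2, 270.8], [150, 264, 24, 15, 138]), ([260.09, 363.72], [254, 361, 13, 7, 54]), ([250.0, 366.5], [248, 365, 5, 4, 16]), ([233.77, 370.9], [228, 368, 12, 7, 48]), ([219.62, 374.92], [213, 372, 15, 7, 66])]
top or [([430.53, 20.71], [424, 20, 12, 2, 17]), ([445.43, 20.57], [439, 20, 13, 2, 21]), ([181.32, 124.26], [173, 116, 18, 17, 179]), ([221.36, 147.77], [213, 142, 18, 13, 137]), ([425.9, 237.64], [414, 231, 26, 16, 261])]
```

View pics/side8.png

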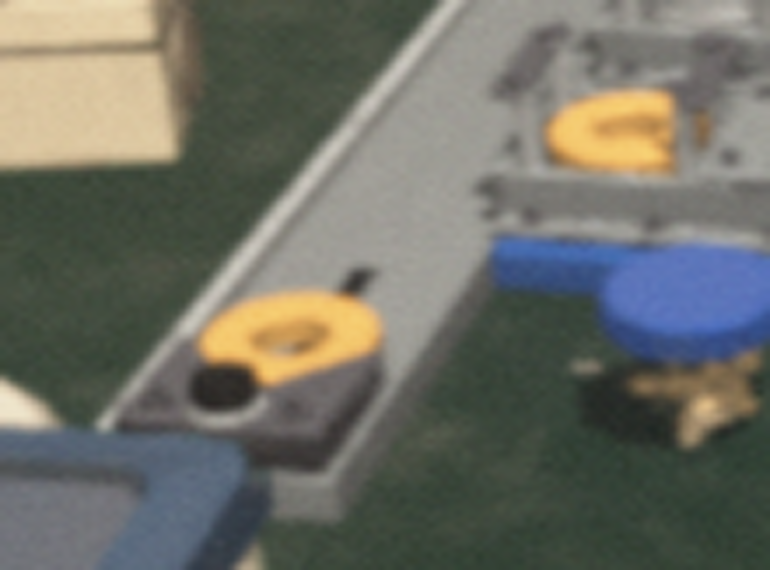

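View pics/top8.png

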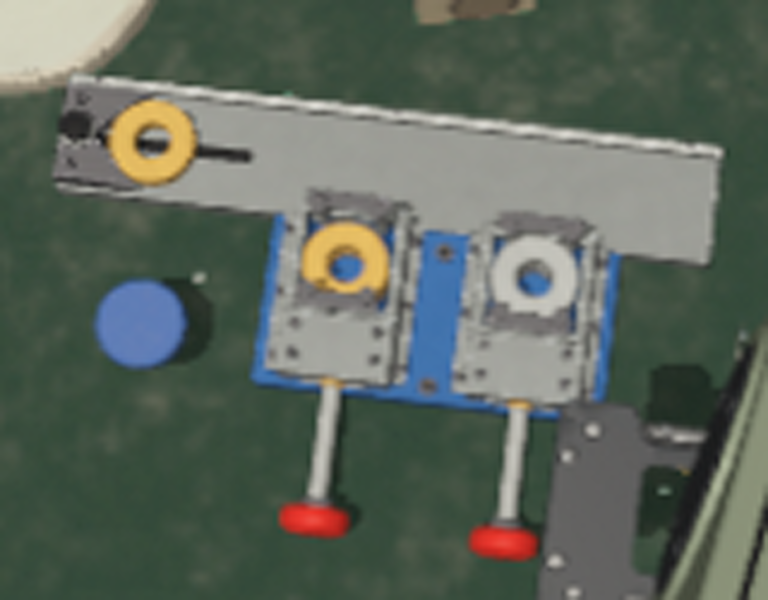

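Run:
```python
import pickle
from h import *
d=pickle.load(open("d8.pkl","rb"));d0=pickle.load(open("d0.pkl","rb"))
T=d["top"];S=d["side"]
a=np.radians(-5.5);f=np.array([np.cos(a),np.sin(a)]);l=np.array([-f[1],f[0]]);O=np.array([626.5,-5.2])
F=lambda X:[float(((X[:2]-O)@f).round(1)),float(((X[:2]-O)@l).round(1))]
# ellipse fit of the ring outline
h=cv2.cvtColor(T["frame"],cv2.COLOR_RGB2HSV);m=cv2.inRange(h,np.array((10,90,110)),np.array((28,255,255)))
m[:, :165]=0;m[:,205:]=0;m[:110]=0;m[140:]=0
c=max(cv2.findContours(m,cv2.RETR_EXTERNAL,cv2.CHAIN_APPROX_NONE)[0],key=cv2.contourArea);e=cv2.fitEllipse(c);print(e)
for z in (24,): print("ring top",F(onz(T,e[0],z)),onz(T,e[0],z).round(1))
cr=lambda u,v:(150+(u+.5)/4.8-.5,95+(v+.5)/4.8-.5)
g=d0["top"]["frame"][95:150,150:215]
cv2.imwrite("pics/v0.png",np.hstack([cv2.resize(x[95:145,155:205,::-1],None,fx=8,fy=8,interpolation=cv2.INTER_CUBIC) for x in (d0["top"]["frame"],T["frame"])]))
for p in [(250,156),(180,148)]: print("slot",F(onz(T,cr(*p),14)))
print("knob",F(onz(T,cr(74,122),36)))
```

```text
((181.1659393310547, 124.19425201416016), (16.84884262084961, 17.74633026123047), 105.1722412109375)
ring top [48.3, 144.3] [688.4 133.8  24. ]
slot [49.7, 98.5]
slot [49.8, 132.5]
knob [50.3, 179.4]
```

View pics/v0.png

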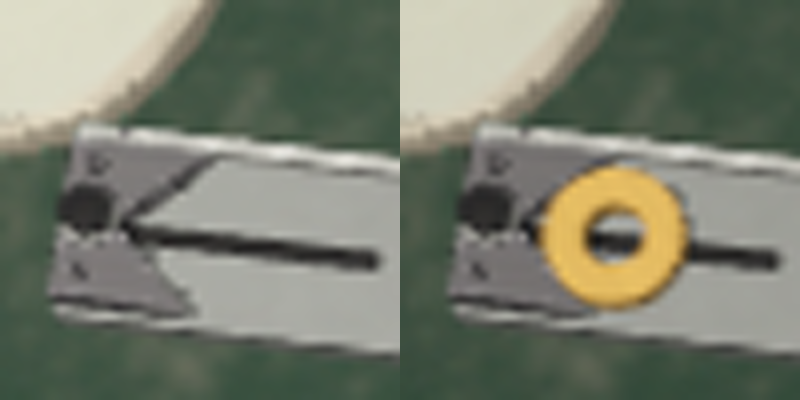

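The ring centre measures feeder (48.3,144.3), within about 1.5 mm of the expected seat at x 50. In the last push the sideways force fell to about 0 at 7.9 N, which fits contact on both faces. I check with a closer wrist view.

Emit:
arm_command(series=[0.04,0.085,0.0125,0,0,0,0.04,0.085,0.0125,0,0,0,0.04,0.085,0.0125,0,0,0,0.04,0.085,0.0125,0,0,0,0.04,0.085,0.0125,0,0,0,0.04,0.085,0.0125,0,0,0,0.04,0.085,0.0125,0,0,0,0.04,0.085,0.0125,0,0,0,0,0,0,0,0,0,0,0,0,0,0,0,0,0,0,0,0,0])

```text
time_s: 14.33
ee_pos: [622.6, 135.0, 188.7]
ee_rot: [-180.0, 6.9, 174.4]
force: [0.2, -0.6, -0.0]
gripper_width: 0.7
```

Run:
```python
from workcell import env, grab_frame
import cv2, pickle
s=env.state();print(s["time_s"],s["ee_pos"].round(1),s["ee_rot"].round(1))
g=grab_frame("wrist");pickle.dump((s,g),open("d9.pkl","wb"))
cv2.imwrite("pics/w9.png",cv2.resize(g["frame"][:,:,::-1],None,fx=1.5,fy=1.5,interpolation=cv2.INTER_CUBIC))
```

```text
14.3333 [622.6 135.  188.7] [-180.     6.9  174.4]
```

View pics/w9.png

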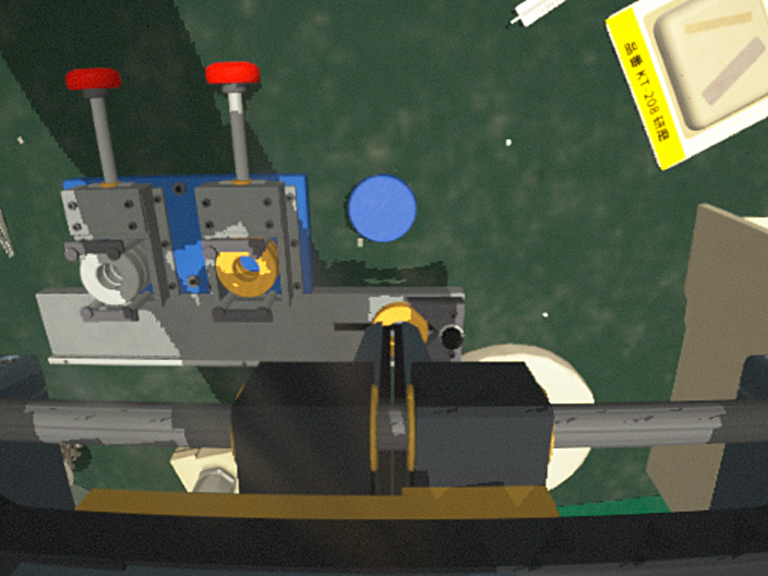

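The fingers hide the ring, so I shift sideways and closer.

Emit:
arm_command(series=[0.025,-0.055,-0.04,0,0,0,0.025,-0.055,-0.04,0,0,0,0.025,-0.05,-0.04,0,0,0,0,0,0,0,0,0,0,0,0,0,0,0,0,0,0,0,0,0])

```text
time_s: 14.88
ee_pos: [653.2, 70.2, 141.8]
ee_rot: [179.9, 7.0, 174.2]
force: [0.4, 0.2, 0.8]
gripper_width: 0.2
```

Run:
```python
from workcell import env, grab_frame
import cv2, pickle
s=env.state();print(s["time_s"],s["ee_pos"].round(1),s["ee_rot"].round(1))
g=grab_frame("wrist");pickle.dump((s,g),open("d10.pkl","wb"))
cv2.imwrite("pics/w10.png",cv2.resize(g["frame"][100:290,250:450,::-1],None,fx=4,fy=3.1,interpolation=cv2.INTER_CUBIC))
cv2.imwrite("pics/w10f.png",g["frame"][:,:,::-1])
```

```text
14.8833 [653.2  70.2 141.8] [179.9   7.  174.2]
```

View pics/w10f.png

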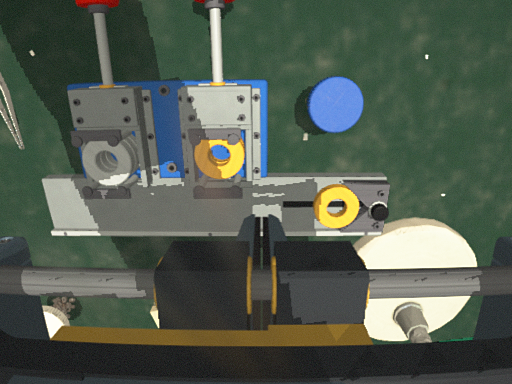

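Run:
```python
import pickle
from h import *
from scipy.spatial.transform import Rotation as Ro
s,g=pickle.load(open("d10.pkl","rb"))
P=(s["ee_pos"],Ro.from_euler("xyz",s["ee_rot"],degrees=True).as_matrix())
im=g["frame"]
# rectify lane-height plane to a metric top view (z=25), 6 px/mm, feeder axes
a=np.radians(-5.5);f=np.array([np.cos(a),np.sin(a)]);l=np.array([-f[1],f[0]]);O=np.array([626.5,-5.2])
w=[];
ys=np.arange(110,195,1/8.);xs=np.arange(85,15,-1/8.)
mp=np.zeros((len(xs),len(ys),2),np.float32)
YY,XX=np.meshgrid(ys,xs)
W=O+XX[...,None]*f+YY[...,None]*l
X3=np.dstack([W,np.full(XX.shape,24.)]).reshape(-1,3)
T=np.array(g["tool_from_camera"])
c=((X3-P[0])@P[1]-T[:3,3])@T[:3,:3]
n=c[:,:2]/c[:,2:];n=n*(1+float(g["k1"])*(n**2).sum(1,keepdims=True));K=np.array(g["intrinsics"])
uv=(n*K[[0,1],[0,1]]+K[:2,2]).reshape(XX.shape+(2,)).astype(np.float32)
r=cv2.remap(im,uv[...,0],uv[...,1],cv2.INTER_CUBIC)
cv2.imwrite("pics/rect10.png",r[:,:,::-1])
h=cv2.cvtColor(r,cv2.COLOR_RGB2HSV);m=cv2.inRange(h,np.array((15,120,120)),np.array((32,255,255)))
cc=max(cv2.findContours(m,cv2.RETR_EXTERNAL,cv2.CHAIN_APPROX_NONE)[0],key=cv2.contourArea)
e=cv2.fitEllipse(cc);print(e, "centre fx",85-e[0][1]/8,"fy",110+e[0][0]/8,"diam",np.array(e[1])/8)
```

```text
((264.59869384765625, 304.7239990234375), (316.5738830566406, 348.3788146972656), 29.726518630981445) centre fx 46.90950012207031 fy 143.07483673095703 diam [39.57173538 43.54735184]
```

View pics/rect10.png

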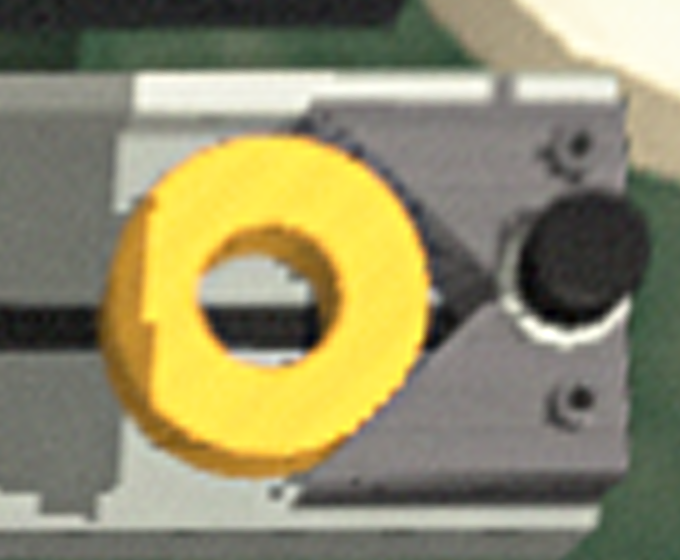

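The rectified wrist view (8 px/mm) shows the ring lying flat in the V. Its top-face centre is at about (269,294). After correcting the V plate edges for parallax, they lie about 158 and 156 px from that centre, against a ring radius of 160 px. So it touches both faces to within about 0.5 mm. The jar, tweezers and both knobs are where they started. I hand in.

Run:
```python
from workcell import env
s=env.state();print(s["time_s"],s["ee_pos"].round(1),s["force"].round(1),abs(s["qvel"]).max())
print(env.job_done())
```

```text
14.9333 [653.4  70.8 142.3] [-0.   0.2  0.6] 0.7899318664102642
the job is handed in; nothing more can be done
None
```

I pressed the brass plunger fully in once, let it spring back, and pushed the one ejected spacer along the lane into the V stop. The job was handed in at 14.9 s of the 53 s allowed, with the arm clear of everything at z about 142 mm.

- **Press:** travel stopped at x = 538.4 mm while the force rose from 10.8 to 19 N. Afterwards the knob was back at its starting pixel, one ring was in the lane, and the rest of the stack had dropped.
- **Push:** the ring first met only the near V face, with a sideways force of 2.5 N. I moved the fingertip about 3.5 mm in +x while pressing at 6–8 N, and the sideways force fell to about 0.
- **Last checks:** in the close wrist view the V faces are about 19.8 and 19.6 mm from the ring centre, against a radius of 20 mm. That fits contact with both faces. Jar, tweezers and steel feeder looked unmoved, judged by eye in the images.
- **Disagreement:** absolute camera positions put the ring at feeder x = 48.3 mm (top) and 46.9 mm (wrist), not 50 mm. The top reading is about the camera's 2 mm calibration. The wrist fit also took in the ring's visible side, so I relied on the ring-to-V measurement and the force.

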